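# Send the copper lantern foot through the self-closing gate

## Task

With your fingertips only, slide the round copper lantern foot along the tiled shelf, in between the two curbs, so that it pushes the little iron gate open and goes right through onto the landing behind. As soon as it is clear of the gate's swing, withdraw the fingers while the gate still rests open against them, so that it falls fully shut behind the foot and not behind your fingers. Keep the foot upright on the tiles and push it gently and steadily: never pinch, lift, tip or bat it, do not reach round to open the gate without it, and leave the chimney, punch, pane and scribe where they are.

Things in the scene. Friction and masses are not known exactly. Their poses are not given: they have to be found in the camera images.
- shelf: Fixed low shelf. Origin: on its underside, below the middle of the closed gate; tile surface 30 mm above. Its +x is the way the foot travels through the gate (roughly from the robot's left to its right), +y the gate's hinge side. Tiles span x -215 to +205, y -110 to +110 mm. Iron posts at x 0, y +60 and -51 mm stand 40 mm above the tiles; nothing spans the gate overhead.
- lane_mouth (a point): Point on the tiles midway in the lane's mouth (shelf x -104, y 0 mm). Two curbs, 8 mm wide and 11 mm high, are 100 mm apart here and close in to a lane 72 mm wide (y -36 to +36 mm) at shelf x -62 mm.
- landing (a point): Point on the tiles in the middle of the landing behind the gate (shelf x 140, y 0 mm). The 72 mm wide lane runs on between its curbs past the gate and is closed by a cross curb, inner face at shelf x 193 mm.
- foot: Loose copper lantern foot: a round bun 50 mm in diameter, upright sides 32 mm high, domed top, 40 mm high in all, about 180 g. Stands on the open tiles ahead of the lane's mouth (shelf x -165 to -132 mm, up to 40 mm off the lane's centre line either way). Origin: centre of its underside.
- gate (a joint): Angle of the dark iron gate leaf, rad: 0 shut, grows as it swings to shelf +x, at most 1.75. Its near-upright pin at shelf x 0, y +48 mm leans so that its weight always swings it shut (under 1 N opens it; shuts in about 1 s). No latch. Leaf 90 mm long, 5 thick, 12 to 38 mm above the tiles, free end rises up to 16 mm as it opens. A foot centred beyond x 115 mm is clear of it.
- gate_toe (a point): Knob at the top of the gate leaf's free end, 33 mm above the tiles; with the gate shut at shelf x = 0, y = -36 mm. While the foot passes the leaf leans on it, then on the fingers behind it; fingers standing in the lane between the gate and shelf x 75 mm keep it open, beyond about x 90 mm it slips past them and shuts. Fingers raised straight up leave it to fall shut.
- chimney: Bystander: brass lantern chimney, open tube 68 mm wide at the foot, 105 mm tall, standing on the table past the landing end of the shelf. Origin: centre of its underside.
- punch: Bystander: steel dapping punch with ball end, 95 mm long, 20 mm high, lying on the tiles beside the landing (-y side). Origin: on its underside, near its middle.
- pane: Bystander: cobalt glass pane 90 x 45 x 5 mm lying flat on the tiles beside the landing (+y side). Origin: centre of its underside.
- scribe: Bystander: bone-handled scribe, 138 mm long, 11 mm high, lying on the table beside the shelf (-y side, towards the robot). Origin: on its underside, near its middle.
Things that resemble listed ones, but are neither listed nor needed, are in the scene too. What is shaped like the foot but pink is not meant.

How it is judged (in metres and radians):
On the way, in this order (a step that is already met when the one before it is completed fails the run):
1. the foot is in the gateway, holding the gate open (value of joint gate above 0.5 rad and x of foot in the frame of shelf between -0.01 and 0.09 m), for 0.1 s.
2. the foot is past the gate and the gate has fallen shut behind it (x of foot in the frame of shelf between 0.035 and 0.18 m and y of foot in the frame of shelf between -0.03 and 0.03 m and value of joint gate below 0.06 rad), for 0.2 s.
At the end, for the whole second after the job is handed in: The foot stands upright (within 0.1 rad) and still on the tiles of the landing between the curbs, wholly beyond the gate (its centre more than 35 mm past it), and the gate is shut (within 0.06 rad) (all of step 2 and angle between foot's own z axis and vertical below 0.1 rad and z of foot in the frame of shelf between 0.026 and 0.034 m and linear speed of foot below 0.01 m/s); the robot touches nothing.
It fails at once if the foot is lifted more than 10 mm off the tiles or tipped by more than 0.4 rad (z of foot in the frame of shelf above 0.04 m or angle between foot's own z axis and vertical above 0.4 rad).
It fails at once if the fingers pinch the foot or press it with more than 18 N (contact force between the fingers and foot above 18 N).
It fails at once if the foot is batted along (faster than 0.4 m/s) (linear speed of foot above 0.4 m/s).
It fails at once if the gate is opened without the foot (over 0.35 rad while the foot is more than 70 mm short of it), or falls shut (under 0.06 rad) while the fingers are still down in the landing behind it ((value of joint gate above 0.35 rad and x of foot in the frame of shelf below -0.07 m) or (value of joint gate below 0.06 rad and x of the grasp point in the frame of shelf between 0.02 and 0.2 m and y of the grasp point in the frame of shelf between -0.045 and 0.045 m and z of the grasp point in the frame of shelf below 0.075 m)).
It fails at once if the chimney, punch, pane or scribe is moved more than 20 mm (distance of any of chimney, punch, pane, scribe from where it was at the start of the episode above 0.02 m).
It also fails if it takes over 46 s, if anything falls off the work surface, if the arm or the gripper's body presses on something with over 40 N, if the wrist force passes 120 N, or if a joint passes its speed limit or range.

## Robot

A 6-joint arm with a two-finger parallel gripper is mounted at the origin on the work surface. World frame = base frame: x ahead of the robot, y to its left, z up, the work surface at z = 0. Lengths are in mm, angles in rad, forces in N, time in s.
With the tool pointing down it reaches from about 350 to 875 mm from the base axis. Payload 4.2 kg.
Tool frame: the origin (TCP) lies at the very end of the fingers, on their centre line; the grasp point (between the pads) lies 19 mm behind it; z points along the fingers, y is the line along which they close (so a half turn about z gives the same grasp; the last joint's range is limited). The gripper opens to 85 mm and grips with 20 to 120 N. Pads are 22 mm wide; open, the fingers measure 114 mm over their backs; the gripper's body (76 mm by 85 mm) begins 54 mm behind the grasp point. The pads swing forward as they close: fully open they stand 13 mm farther back than shut.
Start: joints at [1.554, 0.385, 0.008, 0, -1.194, -0.259], TCP at [170.166, 601.367, 231.312] pointing down, gripper open.
Joint ranges: [-3.14, 3.14], [-1.21, 2.06], [-1.07, 1.41], [-3.16, 2.05], [-2.99, -0.16], [-3.1, 3.1]. Speed limits (rad/s): [2.79, 2.79, 3.14, 3.14, 3.14, 3.14].

## Interface

Orientations are given as a unit quaternion [x, y, z, w].
In Python, from bench import arm gives the robot as it stands. The module is installed in compiled form; this text tells all that it offers.
- The arm moves only by the tool drive_tool, never from a script. Its argument "targets" is a list of rows, each a list of 5 numbers: the closure, from -1 (fully open) to 1 (shut), then the shift along the tool's x, y, z in mm, then the turn about the tool's z in degrees. In form: [[grip, tx, ty, tz, roll], ...]. A call has 1 to 12 rows; each row is the pose to reach, as a shift and turn from the pose commanded when the call began, along the tool's axes at that moment; what a row does not reach only later rows make up. A row lasts 1/10 s, in which the tool goes at most 50 mm and 8.59 degrees, less where a joint would pass 70% of its speed; a pose out of reach is approached as far as the arm can. A call with a gripper value outside its range is refused whole. The fingers move at their own pace and stop on an object; the grip force is fixed at half the most. Time passes only in rows, so rows that repeat a pose let the fingers close. It gives the time, the measured TCP pose, the force, the opening and the grip force at its end, in the units of the state.
- arm.read_state(): the state, without advancing time (a new reading comes with each control period).
- arm.get_image(name): name is "scene" or "top"; returns the picture (400x640x3 uint8, blue, green, red); there is no depth.
- arm.camera_params(name): a dict with "fov_y" (degrees; the focal length in pixels is half the picture's height over the tangent of half this angle, whatever the lens; pixels are square), "cx", "cy" (the principal point, pixels), "rvec" (rotation vector, rad) and "tvec" (3), from world to camera coordinates, as OpenCV has them. Camera axes: x right, y down, z forward; pixel columns grow to the right and rows downward; lengths in mm; the calibration is good to about 2 mm. A picture is of the moment at which its call begins. camera_params takes no time and is no camera call.
- arm.job_done(): hands the job in; it is judged then, once.
The state is a dict: "clock": time; "joints": joint angles; "joint_vel": joint speeds; "joint_efforts": joint torques, N m; "position": TCP position; "ee_rot": TCP orientation; "contact_force": force on the tool from outside, world axes, zero at the start; "wrist_torque": the same for the moment, N m; "gripper_width": finger opening in mm; "grasp_force": force on a finger pad.
Only numpy, scipy, OpenCV 4.12 (cv2) and the standard library are available. Lean on these libraries where they do the work, as an engineer would, in place of code of your own. Each camera call takes 0.05 s, during which the arm holds its last target. There are 200 camera calls.

## Working session

There is one attempt and no reset: what is moved stays moved. The work goes in short steps, Python scripts to look and compute and a tool call to move; the robot and the scene stay as the last step left them, time stands still between calls to the robot, and variables do not carry over. Pictures are saved under pics/ and viewed, at most 10 in all, crops included, and the job is handed in when it is done.

Besides the shell and the picture viewer there is one more tool, called after ">>>" as name([rows], argument=value, ...), one row to a line, values as JSON. drive_tool: Moves the arm, as the interface text tells. Its arguments: {"type":"object","properties":{"targets":{"type":"array","items":{"type":"array","items":{"type":"number"}}}},"required":["targets"]}

```bash
mkdir -p pics; python3 - <<'E'
from bench import arm
import cv2
s=arm.read_state();print(s)
for n in("scene","top"):
    cv2.imwrite(f"pics/{n}0.png",arm.get_image(n));print(n,arm.camera_params(n))
E
```

```text
{'clock': 0.0, 'joints': array([ 1.55361077e+00,  3.85520994e-01,  6.61783860e-03, -4.97593831e-04,
       -1.19396599e+00, -2.58600194e-01]), 'joint_vel': array([-8.22925925e-04,  4.54742184e-04, -1.27059970e-04,  1.18538282e-03,
        4.17997311e-05,  7.94297465e-04]), 'joint_efforts': array([-1.77673073e-04, -3.92292058e+01,  1.88403082e+01,  4.18603867e+00,
       -4.57583112e-03,  5.02825941e-07]), 'position': array([170.01241382, 600.82883838, 230.24011438]), 'ee_rot': array([ 9.90494653e-01, -1.37547138e-01, -1.04764009e-04,  1.05671337e-03]), 'contact_force': array([-0.14047901, -0.72090808, -0.83949753]), 'wrist_torque': array([-0.02953136,  0.04939262, -0.00210675]), 'grasp_force': 0.0, 'gripper_width': 85.33025633568552}
scene {'fov_y': 44.16620143833485, 'cx': 316.2709115251442, 'cy': 194.1067850273601, 'rvec': array([ 1.97253088,  1.20523425, -0.59341147]), 'tvec': array([-240.19086497, -244.03130845, 1518.84936448])}
top {'fov_y': 57.98268234653922, 'cx': 312.24836558042284, 'cy': 201.09654422504997, 'rvec': array([ 2.18825946, -2.17680836,  0.08175757]), 'tvec': array([-11.07890363, 529.75646072, 771.20685486])}
```

View pics/top0.png

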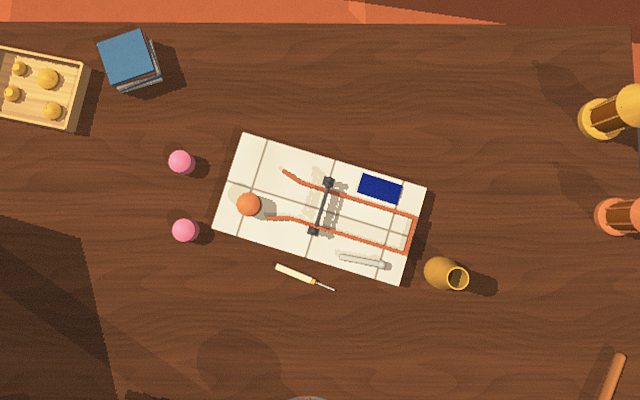

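View pics/scene0.png

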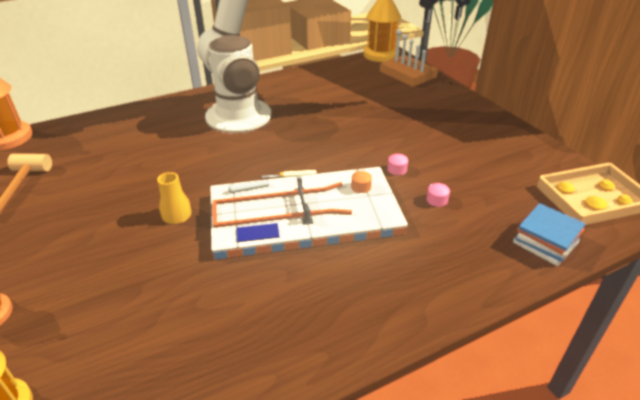

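The top view shows the shelf with corners near (243,132), (427,186), (401,286), (212,229). The foot is at (248,204), and the gate lies between posts at (328,182) and (313,231). In the scene view the arm is clear of the shelf.

```bash
cat > h.py <<'E'
import numpy as np,cv2
from bench import arm
from scipy.optimize import least_squares
def cam(n):
    p=arm.camera_params(n);f=200/np.tan(np.radians(p["fov_y"]/2))
    return np.array([[f,0,p["cx"]],[0,f,p["cy"]],[0,0,1]]),p["rvec"],p["tvec"]
def proj(n,P):
    K,r,t=cam(n);return cv2.projectPoints(np.float64(P).reshape(-1,1,3),r,t,K,None)[0][:,0]
def back(n,uv,z):
    K,r,t=cam(n);R=cv2.Rodrigues(r)[0];d=R.T@np.linalg.solve(K,[uv[0],uv[1],1]);c=-R.T@t
    return c+d*(z-c[2])/d[2]
def s2w(S,P):
    P=np.atleast_2d(P).astype(float);c,s=np.cos(S[2]),np.sin(S[2])
    return np.c_[S[0]+c*P[:,0]-s*P[:,1],S[1]+s*P[:,0]+c*P[:,1],P[:,2]]
def w2s(S,p):
    c,s=np.cos(S[2]),np.sin(S[2]);d=np.array(p[:2])-S[:2]
    return np.array([c*d[0]+s*d[1],-s*d[0]+c*d[1]])
def foot(im,S,n="top"):
    h=cv2.cvtColor(im,cv2.COLOR_BGR2HSV);m=cv2.inRange(h,(4,140,120),(16,255,255))
    m=cv2.morphologyEx(m,cv2.MORPH_OPEN,np.ones((9,9),np.uint8))
    N,_,st,c=cv2.connectedComponentsWithStats(m)
    return [(st[i,4],c[i],w2s(S,back(n,c[i],52))) for i in range(1,N) if 200<st[i,4]<1500]
E
python3 - <<'E'
from h import *
im=cv2.imread("pics/top0.png");h=cv2.cvtColor(im,cv2.COLOR_BGR2HSV)
m=cv2.inRange(h,(0,0,150),(179,75,255));m=cv2.morphologyEx(m,cv2.MORPH_CLOSE,np.ones((15,15),np.uint8))
cs=cv2.findContours(m,cv2.RETR_EXTERNAL,cv2.CHAIN_APPROX_NONE)[0];c=max(cs,key=cv2.contourArea)
hull=cv2.convexHull(c)[:,0];q=cv2.approxPolyDP(hull.reshape(-1,1,2),6,True)[:,0].astype(float);print(q)
guess=np.array([[243,132],[427,186],[401,286],[212,229]])
q=np.array([q[np.argmin(np.linalg.norm(q-g,axis=1))] for g in guess])
C=[[-215,110,30],[205,110,30],[205,-110,30],[-215,-110,30]]
C2=C+[[0,60,70],[0,-51,70]];Q=np.vstack([q,[[328,181],[313,231]]])
w=[back("top",a,30) for a in q];print(np.round(w,1),[np.linalg.norm(w[i]-w[i-1]) for i in range(4)])
g0=[500,0,-1.8]
m0=np.mean(w,0)[:2]
f=least_squares(lambda S:(proj("top",s2w(S,C2))-Q).ravel(),[*m0,-1.83]);S=f.x
print(S,f.fun.reshape(-1,2).round(1));np.save("S.npy",S)
print("scene",proj("scene",s2w(S,C2)).round(0))
for a in foot(im,S):print(a)
im2=im.copy()
for pts in([[-104,54,41],[-62,40,41],[193,40,41],[193,-40,41],[-62,-40,41],[-104,-54,41]],C):
    cv2.polylines(im2,[np.int32(proj("top",s2w(S,pts)).round())],False,(0,255,0),1)
F=foot(im,S)[0][2]
for z in(62,70):
    a=np.linspace(0,6.28,40);P=np.c_[F[0]+25*np.cos(a),F[1]+25*np.sin(a),0*a+62]
cv2.polylines(im2,[np.int32(proj("top",s2w(S,P)).round())],True,(255,0,0),1)
cv2.imwrite("pics/ov.png",cv2.resize(im2[110:310,190:450],None,fx=3,fy=3,interpolation=cv2.INTER_NEAREST))
E
```

```text
[[242. 133.]
 [425. 187.]
 [398. 286.]
 [332. 290.]
 [276. 268.]
 [212. 228.]]
[[ 678.2  146.7   30. ]
 [ 561.  -252.9   30. ]
 [ 349.  -191.6   30. ]
 [ 469.8  207.2   30. ]] [np.float64(216.9535312741329), np.float64(416.4526502884827), np.float64(220.73330914058602), np.float64(416.69269728489127)]
[512.74180087 -26.2488781   -1.85895045] [[-0.8 -0.5]
 [ 0.6  0.5]
 [-0.  -0. ]
 [-1.9  0.7]
 [ 1.3 -1.2]
 [ 0.8  0.5]]
scene [[408. 223.]
 [213. 249.]
 [211. 186.]
 [379. 166.]
 [306. 207.]
 [298. 177.]]
(np.int32(311), array([635.68167203,  62.20900322]), array([561.87399846, 500.21594545]))
(np.int32(240), array([214.2 ,  56.05]), array([-316.26412276,  249.53966062]))
(np.int32(297), array([603.90909091, 111.2996633 ]), array([521.11816321, 374.40883822]))
(np.int32(535), array([166.17570093, 128.04859813]), array([-365.36074137,   68.52012133]))
(np.int32(410), array([404.63170732, 129.97560976]), array([123.417612  , 211.74806221]))
(np.int32(243), array([475., 125.]), array([264.42156925, 265.6373347 ]))
(np.int32(246), array([105.15853659, 128.24390244]), array([-490.05322305,  
[... 232 characters left out ...]
2, 203.95683453]), array([-148.82198161,  -35.86276023]))
(np.int32(1195), array([616.09372385, 213.12301255]), array([595.95359464, 169.01056564]))
(np.int32(486), array([136.73251029, 222.12139918]), array([-360.49563137, -139.64576013]))
(np.int32(212), array([198.08018868, 283.75943396]), array([-197.75303542, -223.41545449]))
(np.int32(277), array([488.61732852, 360.35379061]), array([ 416.1995756 , -198.36685194]))
(np.int32(585), array([611.81709402, 377.04615385]), array([ 663.59751038, -157.88395782]))
(np.int32(747), array([394.6398929 , 366.27710843]), array([ 236.36055241, -264.9445475 ]))
(np.int32(217), array([632.12442396, 368.09677419]), array([ 699.03493988, -128.8016685 ]))
```

View pics/ov.png

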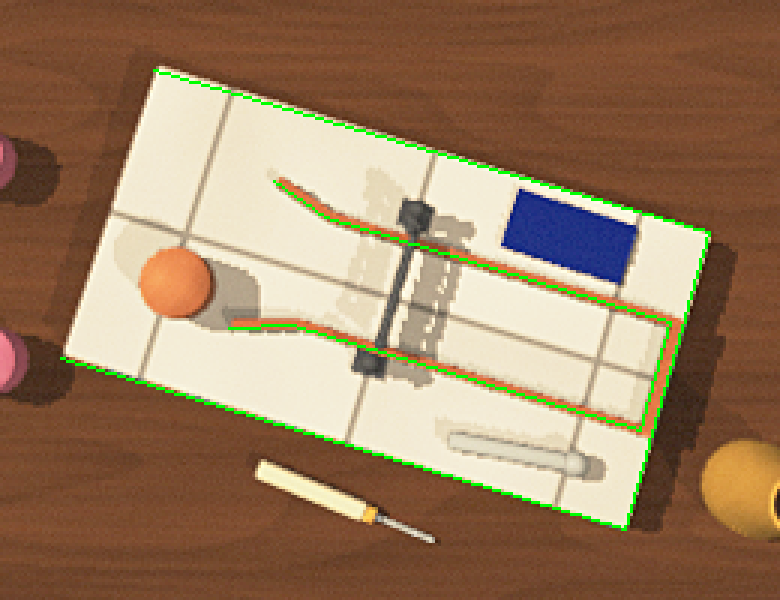

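```bash
cat >> h.py <<'E'
from scipy.spatial.transform import Rotation as Ro
S=np.load("S.npy")
def plan(T):  # rows of shelf x,y,z,heading deg -> tool shifts
    s=arm.read_state();R=Ro.from_quat(s["ee_rot"]).as_matrix();yaw=np.arctan2(R[1,0],R[0,0])
    print("tcp shelf",w2s(S,s["position"]).round(1),s["position"].round(1),"head",np.degrees(yaw-S[2]).round(1),"w",round(s["gripper_width"],1),"F",s["contact_force"].round(1),"t",round(s["clock"],2),"q6",s["joints"][5].round(2))
    for x,y,z,h in T:
        d=R.T@(s2w(S,[x,y,z])[0]-s["position"]);r=-np.degrees((S[2]+np.radians(h)-yaw+np.pi)%(2*np.pi)-np.pi)
        print((x,y,z,h),d.round(1),round(r,1))
E
python3 -c "
from h import *
plan([(-195,-67,230,20),(-195,-67,100,20),(-195,-67,44,20)])"
```

```text
tcp shelf [-503.9 -506.8] [170.  600.9 230.3] head 90.7 w 85.5 F [1.1 0.8 0.2] t 0.1 q6 -0.26
(-195, -67, 230, 20) [436.  314.2   1. ] 70.7
(-195, -67, 100, 20) [436. 314. 131.] 70.7
(-195, -67, 44, 20) [436.  313.9 187. ] 70.7
```

>>> drive_tool([
  [0.3,36,26,0,6],
  [0.3,76,55,0,12],
  [0.3,116,84,0,19],
  [0.3,156,112,0,25],
  [0.3,196,141,0,32],
  [0.3,236,170,0,38],
  [0.3,276,199,0,45],
  [0.3,316,228,0,51],
  [0.3,356,257,0,58],
  [0.3,396,285,0,64],
  [0.3,436,314,0,70.7],
  [0.3,436,314,0,70.7],
])

```text
clock: 1.3
position: [506.3, 176.3, 230.5]
ee_rot: [0.725, -0.688, 0.0, 0.001]
contact_force: [-1.4, -0.5, 0.0]
gripper_width: 29.9
grasp_force: 0.0
```

```bash
python3 -c "
from h import *
plan([(-195,-67,100,20),(-195,-67,44,20)])"
```

```text
tcp shelf [-192.3  -63.7] [506.3 176.3 230.5] head 19.5 w 29.9 F [-1.4 -0.5  0. ] t 1.3 q6 -0.59
(-195, -67, 100, 20) [ -3.8   2.1 130.5] -0.5
(-195, -67, 44, 20) [ -3.9   2.  186.5] -0.5
```

>>> drive_tool([
  [0.3,-1,1,30,0],
  [0.3,-2,1,70,0],
  [0.3,-2,1,110,0],
  [0.3,-2,1,145,0],
  [0.3,-2,1,170,0],
  [0.3,-2,1,184,0],
  [0.3,-2,1,186,0],
  [0.3,-2,1,186,0],
  [0.3,-2,1,186,0],
])

```text
clock: 2.2
position: [503.6, 183.1, 46.3]
ee_rot: [0.729, -0.685, 0.0, -0.001]
contact_force: [-0.4, 0.3, 0.8]
gripper_width: 30.0
grasp_force: 0.0
```

```bash
python3 - <<'E'
from h import *
im=arm.get_image("top");cv2.imwrite("pics/a.png",cv2.resize(im[110:310,150:450],None,fx=2.6,fy=2.6))
c,s=np.cos(np.radians(35)),np.sin(np.radians(35))
plan([(-195,-67,44,20),(-149-40*c,-36-40*s,44,20),(-95-31*np.cos(.35),0-31*np.sin(.35),44,20)])
print([f for f in foot(im,S) if abs(f[2][1])<60 and -200<f[2][0]<0])
E
```

```text
tcp shelf [-198.1  -68.2] [503.7 183.1  46.5] head 20.0 w 29.9 F [ 0.3 -0.2 -0.2] t 2.25 q6 -0.59
(-195, -67, 44, 20) [ 3.3 -0.   2.5] 0.0
(np.float64(-181.76608177155967), np.float64(-58.94305745404184), 44, 20) [18.5 -3.1  2.5] 0.0
(np.float64(-124.12055409826874), np.float64(-10.629832031118992), 44, 20) [ 89.2 -28.7   2.4] 0.0
[(np.int32(413), array([248.10895884, 203.95399516]), array([-148.6768941 ,  -35.81267911]))]
```

View pics/a.png

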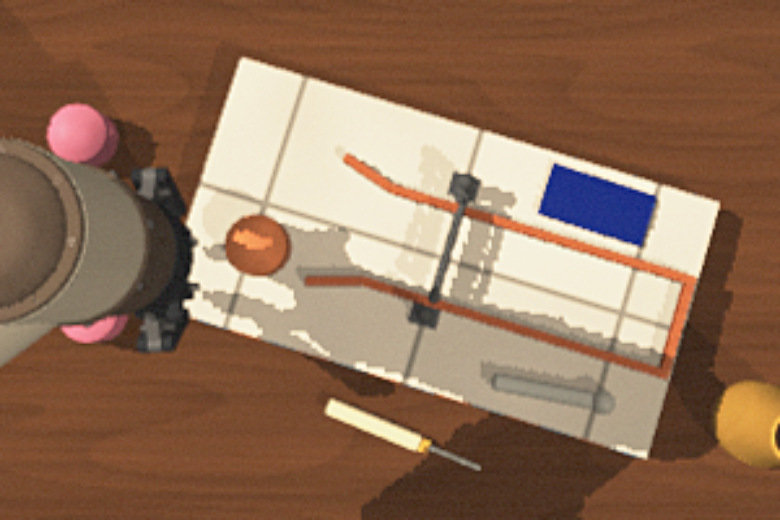

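>>> drive_tool([
  [0.3,5,-5,1,0],
  [0.3,10,-10,2,0],
  [0.3,15,-13,2,0],
  [0.3,19,-13.5,2,0],
  [0.3,22,-13.5,2,0],
  [0.3,25,-13.5,2,0],
  [0.3,28,-14,2,0],
  [0.3,31,-14.5,2,0],
  [0.3,35,-15.5,2,0],
  [0.3,39,-16.5,2,0],
  [0.3,43,-17.5,2,0],
  [0.3,47,-18.5,2,0],
])

```text
clock: 3.45
position: [524.5, 136.4, 43.3]
ee_rot: [0.728, -0.685, -0.0, 0.0]
contact_force: [-0.9, 1.5, -0.2]
gripper_width: 30.2
grasp_force: 0.5
```

```bash
python3 - <<'E'
from h import *
im=arm.get_image("top")
plan([(-95-31*np.cos(.35),0-31*np.sin(.35),44,20),(-60-31,0,44,0)])
print([f for f in foot(im,S) if abs(f[2][1])<60 and -200<f[2][0]<0])
E
```

```text
tcp shelf [-158.8  -34.7] [524.6 135.9  43.3] head 20.0 w 29.5 F [0.  0.2 0.5] t 3.5 q6 -0.49
(np.float64(-124.12055409826874), np.float64(-10.629832031118992), 44, 20) [ 40.8 -10.8  -0.7] -0.0
(-91, 0, 44, 0) [75.6 -9.5 -0.7] 20.0
[(np.int32(346), array([258.98265896, 201.20809249]), array([-128.52888937,  -23.67861424]))]
```

>>> drive_tool([
  [0.3,4,-1,0,0],
  [0.3,8,-2,0,0],
  [0.3,12.5,-3.3,0,0],
  [0.3,17,-4.5,0,0],
  [0.3,22,-5.8,0,0],
  [0.3,27,-7.1,0,0],
  [0.3,32,-8.5,0,0],
  [0.3,37,-9.8,0,1],
  [0.3,41,-10.8,0,2],
  [0.3,45,-11.3,0,4],
  [0.3,49,-11.5,0,6],
  [0.3,53,-11.5,0,8],
])

```text
clock: 4.7
position: [539.3, 84.2, 43.3]
ee_rot: [-0.678, 0.735, -0.0, 0.0]
contact_force: [0.4, 0.7, 0.4]
gripper_width: 30.1
grasp_force: 0.6
```

```bash
python3 - <<'E'
from h import *
im=arm.get_image("top")
plan([(-60-31,0,44,0),(-40-31,0,44,0)])
print([f for f in foot(im,S) if abs(f[2][1])<60 and -200<f[2][0]<0])
E
```

```text
tcp shelf [-112.9   -6. ] [539.1  83.7  43.3] head 11.8 w 29.7 F [-0.7 -0.4  0.1] t 4.75 q6 -0.53
(-91, 0, 44, 0) [22.6 -1.4 -0.7] 11.8
(-71, 0, 44, 0) [42.2  2.7 -0.7] 11.8
[(np.int32(272), array([285.65441176, 197.05147059]), array([-77.40676887,   0.93237198]))]
```

>>> drive_tool([
  [0.3,4,-0.5,0,2],
  [0.3,8,-1,0,4],
  [0.3,12,-1.2,0,6],
  [0.3,16,-1.4,0,8],
  [0.3,20,-1.3,0,10],
  [0.3,23,-1.2,0,11.8],
  [0.3,26,-0.6,0,11.8],
  [0.3,30,0.2,0,11.8],
  [0.3,34,1,0,11.8],
  [0.3,38,1.9,0,11.8],
  [0.3,42,2.7,0,11.8],
])

```text
clock: 5.85
position: [533.0, 42.5, 43.3]
ee_rot: [-0.6, 0.8, 0.0, -0.0]
contact_force: [0.8, 0.9, -0.4]
gripper_width: 29.9
grasp_force: 0.6
```

```bash
python3 - <<'E'
from h import *
im=arm.get_image("top");cv2.imwrite("pics/b.png",cv2.resize(im[110:310,190:450],None,fx=3,fy=3))
plan([(-71,0,44,0),(0,0,44,0),(87,0,44,0)])
print([f for f in foot(im,S) if abs(f[2][1])<60 and -200<f[2][0]<0])
E
```

```text
tcp shelf [-71.1  -0.3] [532.6  42.   43.3] head 0.2 w 29.8 F [-0.1  0.5  0.8] t 5.9 q6 -0.67
(-71, 0, 44, 0) [ 0.1 -0.3 -0.7] 0.2
(0, 0, 44, 0) [71.1 -0.1 -0.7] 0.2
(87, 0, 44, 0) [158.1   0.2  -0.6] 0.2
[]
```

View pics/b.png

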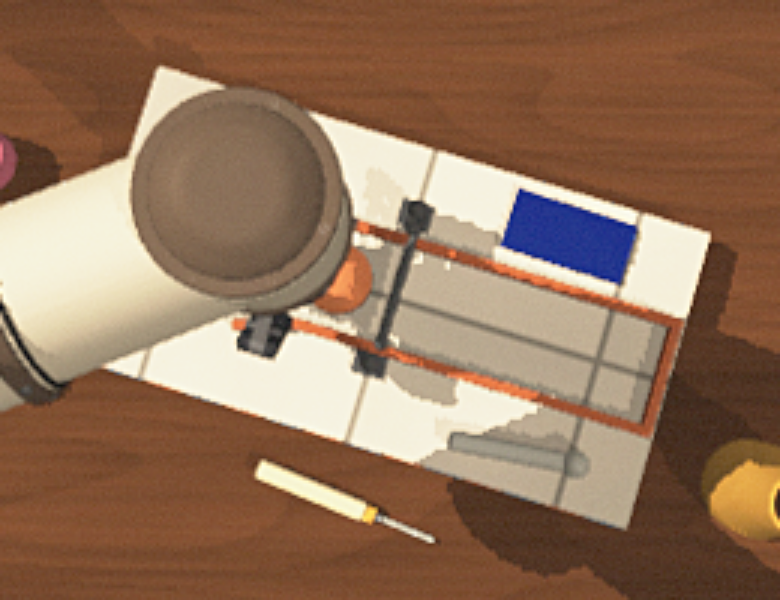

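>>> drive_tool([
  [0.3,4,-0.1,-0.5,0],
  [0.3,8,-0.1,-0.5,0],
  [0.3,12,-0.1,-0.5,0],
  [0.3,16,-0.1,-0.5,0],
  [0.3,20,-0.1,-0.5,0],
  [0.3,24,-0.1,-0.5,0],
  [0.3,28,-0.1,-0.5,0],
  [0.3,32,-0.1,-0.5,0],
  [0.3,36,-0.1,-0.5,0],
  [0.3,40,-0.1,-0.5,0],
  [0.3,44,-0.1,-0.5,0],
  [0.3,48,-0.1,-0.5,0],
])

```text
clock: 7.1
position: [519.6, -3.6, 43.8]
ee_rot: [-0.6, 0.8, 0.0, -0.0]
contact_force: [0.2, 0.8, -0.3]
gripper_width: 29.9
grasp_force: 0.8
```

```bash
python3 - <<'E'
from h import *
im=arm.get_image("top");im2=arm.get_image("scene")
a=cv2.resize(im[110:310,190:450],None,fx=2,fy=2);b=cv2.resize(im2[140:280,180:440],None,fx=2,fy=2)
cv2.imwrite("pics/c.png",np.vstack([a[:320],b]))
plan([(0,0,44,0),(85,0,44,0)])
E
```

```text
tcp shelf [-23.2   0. ] [519.4  -4.   43.8] head 0.2 w 29.9 F [ 0.2 -0.9  1.2] t 7.2 q6 -0.59
(0, 0, 44, 0) [23.2  0.1 -0.2] 0.2
(85, 0, 44, 0) [ 1.082e+02  4.000e-01 -1.000e-01] 0.2
```

View pics/c.png

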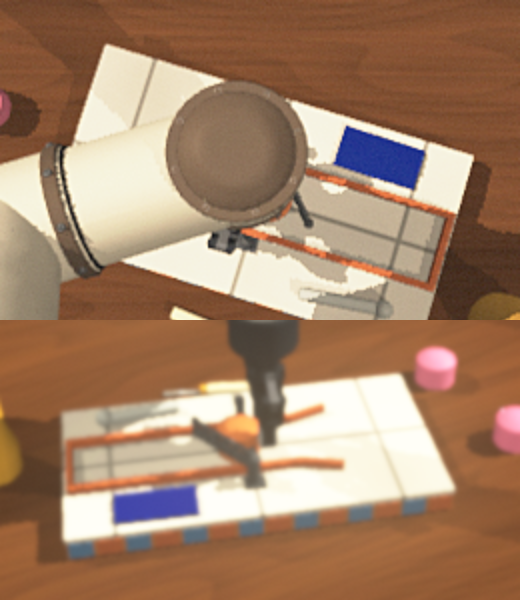

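The gate is opening, with its toe at about (308,222) in the top crop, and the foot is in the gateway ahead of the fingers. I'll keep pushing.

>>> drive_tool([
  [0.3,4,0,0,0],
  [0.3,8,0,0,0],
  [0.3,12,0,0,0],
  [0.3,16,0,0,0],
  [0.3,20,0.1,0,0],
  [0.3,24,0.1,0,0],
  [0.3,28,0.1,0,0],
  [0.3,32,0.1,0,0],
  [0.3,36,0.1,0,0],
  [0.3,40,0.1,0,0],
  [0.3,44,0.1,0,0],
  [0.3,48,0.2,0,0],
])

```text
clock: 8.4
position: [506.0, -49.6, 43.8]
ee_rot: [-0.6, 0.8, -0.0, 0.0]
contact_force: [0.9, 1.4, 0.3]
gripper_width: 29.8
grasp_force: 1.0
```

```bash
python3 -c "
from h import *
plan([(85,0,44,0)])"
```

```text
tcp shelf [24.3  0.2] [506.  -49.6  43.8] head 0.2 w 29.8 F [0.9 1.4 0.3] t 8.4 q6 -0.51
(85, 0, 44, 0) [60.7  0.4 -0.2] 0.2
```

>>> drive_tool([
  [0.3,4,0,0,0],
  [0.3,8,0,0,0],
  [0.3,12,0,0,0],
  [0.3,16,0,0,0],
  [0.3,20,0.1,0,0],
  [0.3,24,0.1,0,0],
  [0.3,28,0.1,0,0],
  [0.3,32,0.1,0,0],
  [0.3,36,0.1,0,0],
  [0.3,40,0.1,0,0],
  [0.3,43,0.1,0,0],
  [0.3,46,0.2,0,0],
])

```text
clock: 9.6
position: [493.0, -93.6, 43.8]
ee_rot: [-0.6, 0.8, -0.0, 0.0]
contact_force: [-0.2, 1.3, 0.3]
gripper_width: 30.0
grasp_force: 1.1
```

```bash
python3 - <<'E'
from h import *
im=arm.get_image("top");im2=arm.get_image("scene")
a=cv2.resize(im[110:310,190:450],None,fx=2,fy=2);b=cv2.resize(im2[140:280,180:440],None,fx=2,fy=2)
cv2.imwrite("pics/d.png",np.vstack([a[:320],b]))
plan([(85,0,44,0)])
print([f for f in foot(im,S) if abs(f[2][1])<60 and -200<f[2][0]<200])
E
```

```text
tcp shelf [70.5  0.1] [492.8 -93.9  43.8] head 0.2 w 29.9 F [ 0.3 -0.6  0.1] t 9.7 q6 -0.42
(85, 0, 44, 0) [14.5  0.1 -0.2] 0.2
[]
```

View pics/d.png

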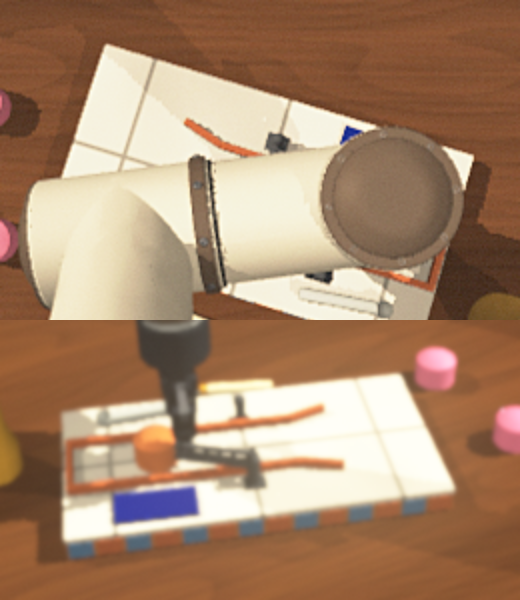

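>>> drive_tool([
  [0.3,4,0,0,0],
  [0.3,8,0,0,0],
  [0.3,11,0,0,0],
  [0.3,14,0,0,0],
  [0.3,16,0,0,0],
  [0.3,16,0,0,0],
])

```text
clock: 10.3
position: [488.2, -109.1, 43.8]
ee_rot: [-0.6, 0.8, 0.0, -0.0]
contact_force: [0.3, -0.2, 0.4]
gripper_width: 29.9
grasp_force: 0.2
```

```bash
python3 - <<'E'
from h import *
im2=arm.get_image("scene")
h=cv2.cvtColor(im2,cv2.COLOR_BGR2HSV);m=cv2.inRange(h,(4,120,120),(18,255,255))
for fx in(113,118,123): print(fx,proj("scene",s2w(S,[[fx,0,50]])).round(1))
b=cv2.resize(im2[150:270,190:320],None,fx=4,fy=4);cv2.imwrite("pics/e.png",b)
plan([(85,0,44,0)])
E
```

```text
113 [[252.3 203.2]]
118 [[250.1 203.4]]
123 [[247.8 203.7]]
tcp shelf [86.4 -0. ] [ 488.2 -109.1   43.7] head 0.2 w 29.8 F [-0.3  0.5 -0. ] t 10.35 q6 -0.39
(85, 0, 44, 0) [-1.4 -0.  -0.3] 0.2
```

View pics/e.png

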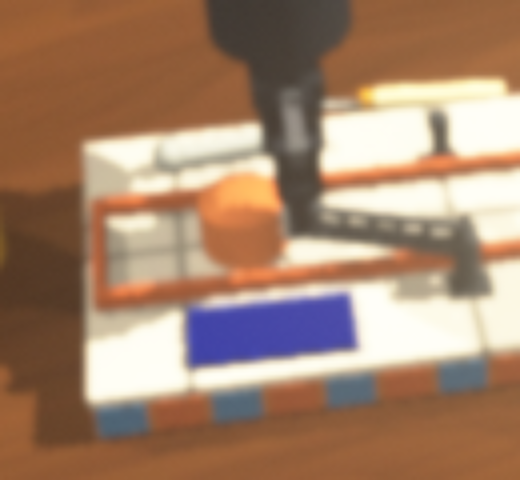

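Foot is at about (241,222) in the crop, so shelf x is about 117 mm. The gate rests on the fingers. I'll back off 4 mm, then go straight up.

>>> drive_tool([
  [0.3,-2,0,0,0],
  [0.3,-4,0,0,0],
  [0.3,-4,0,-15,0],
  [0.3,-4,0,-50,0],
  [0.3,-4,0,-95,0],
  [0.3,-4,0,-140,0],
  [0.3,-4,0,-180,0],
  [0.3,-4,0,-200,0],
  [0.3,-4,0,-200,0],
  [0.3,-40,0,-200,0],
  [0.3,-85,0,-200,0],
  [0.3,-130,0,-200,0],
])

```text
clock: 11.55
position: [524.4, 17.1, 242.7]
ee_rot: [-0.599, 0.801, 0.0, -0.001]
contact_force: [1.2, 0.0, 0.4]
gripper_width: 29.8
grasp_force: 0.0
```

>>> drive_tool([
  [0.3,-45,0,0,0],
  [0.3,-90,0,0,0],
  [0.3,-130,0,0,0],
  [0.3,-150,0,0,0],
  [0.3,-150,0,0,0],
  [0.3,-150,0,0,0],
  [0.3,-150,0,0,0],
  [0.3,-150,0,0,0],
  [0.3,-150,0,0,0],
])

```text
clock: 12.45
position: [567.0, 159.0, 244.2]
ee_rot: [-0.599, 0.801, -0.0, 0.0]
contact_force: [-0.8, 0.7, 0.2]
gripper_width: 29.9
grasp_force: 0.0
```

```bash
python3 - <<'E'
from h import *
im=arm.get_image("top");im2=arm.get_image("scene")
a=cv2.resize(im[110:310,190:450],None,fx=2,fy=2);b=cv2.resize(im2[140:280,180:440],None,fx=2,fy=2)
cv2.imwrite("pics/f.png",np.vstack([a[:320],b]))
plan([(85,0,44,0)])
print([f for f in foot(im,S) if abs(f[2][1])<60 and -200<f[2][0]<200])
E
```

```text
tcp shelf [-193.3   -0.7] [567.  159.3 244.1] head 0.2 w 29.8 F [-0.4  0.5 -0.3] t 12.55 q6 -0.83
(85, 0, 44, 0) [2.784e+02 1.000e-01 2.000e+02] 0.2
[(np.int32(393), array([374.93384224, 224.        ]), array([118.16084289,   0.87006651]))]
```

View pics/f.png

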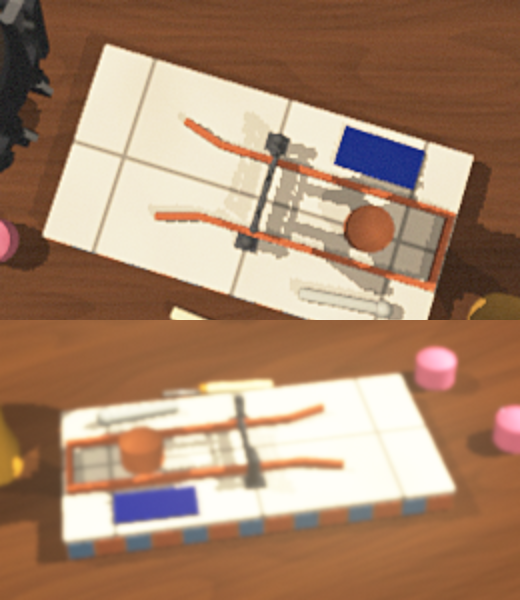

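The gate is shut, running from (277,145) to (246,241) in the top crop. The foot stands on the landing at shelf (118,1), and nothing else has moved.

```bash
python3 -c "
from bench import arm
print(arm.job_done())"
```

```text
the job is handed in; nothing more can be done
None
```

The copper foot went through the gate and stands on the landing at about shelf x 118, y 1 mm, with the gate shut behind it and the fingers clear; I handed the job in at about 12.6 s, and no verdict was returned.

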